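Heft the salt tins: the empty one out for refilling, the full one held up

TASK

Three closed salt tins that look exactly alike stand in a row on the wooden board: one is full, one is part used and one is nearly empty, and only their weight in the hand tells which. Heft them to find out, stand the nearly empty one in the shallow steel pan for refilling, leave the part-used one standing on the board, and finish holding the full one up in the gripper, upright, its bottom at least 15 cm above the counter, for the cook to see: do not put it down or let it go. Keep the tins upright, set them down rather than drop them, and do not shift the bottle, the napkin dispenser or the spoon.

Things in the scene. Friction and masses are not known exactly. Their poses are not given: they have to be found in the camera images.
- tin_1_mid (a point): centre (half-way up, on the axis) of one of three closed salt tins that look exactly alike: plain metal cylinder, 56 mm across, 84 mm tall, with a press-on lid; stands upright, its z axis up. With its contents one of the three weighs 0.30 to 0.42 kg (full), one 0.18 to 0.26 kg (part used) and one 0.08 to 0.10 kg (nearly empty). The weight cannot be seen, and which of the tins is the full one is drawn afresh every time
- tin_2_mid (a point): centre of another of the three salt tins, in size and looks exactly like tin_1
- tin_3_mid (a point): centre of another of the three salt tins, in size and looks exactly like tin_1
- board: the wooden board itself (see board_top); origin at the centre of its underside
- pan: the shallow steel pan itself (see pan_floor); origin at the centre of its underside
- board_top (a point): centre of the top face of the wooden board, fixed to the counter, 14 mm above it. The board is 150 mm along its x and 360 mm along its y; the tins stand in a row along its y, about 105 mm apart between centres (at least 85 mm). z up
- pan_floor (a point): centre of the inner floor (4 mm above the counter) of the empty shallow steel food pan, fixed to the counter; inside 237 mm along its x and 134 mm along its y, walls 4 mm thick with a flange that makes it 265 x 162 mm outside, rim 40 mm above the counter. z up
- bottle: bystander: green glass bottle, 68 mm across, 200 mm tall, standing; origin at the centre of its underside
- napkins: bystander: steel napkin dispenser, 100 x 90 mm, 120 mm tall, standing; origin at the centre of its underside
- spoon: bystander: steel serving spoon, 260 mm long, lying flat on the counter on the far side of the board and pan; origin at its underside; its x axis runs along it, handle to -x

How it is judged:
On the way, in this order (a step that is already met when the one before it is completed fails the run):
1. the nearly empty tin stands upright in the steel pan, let go (((x of tin_1_mid in the frame of pan_floor between -0.115 and 0.115 m and y of tin_1_mid in the frame of pan_floor between -0.065 and 0.065 m and z of tin_1_mid in the frame of pan_floor below 0.047 m and angle between tin_1's own z axis and vertical below 0.2 rad and contact force between tin_1 and the fingers below 0.1 N and linear speed of tin_1 below 0.03 m/s and contact force between tin_1 and pan between 0.5 and 1.35 N) or (x of tin_2_mid in the frame of pan_floor between -0.115 and 0.115 m and y of tin_2_mid in the frame of pan_floor between -0.065 and 0.065 m and z of tin_2_mid in the frame of pan_floor below 0.047 m and angle between tin_2's own z axis and vertical below 0.2 rad and contact force between tin_2 and the fingers below 0.1 N and linear speed of tin_2 below 0.03 m/s and contact force between tin_2 and pan between 0.5 and 1.35 N) or (x of tin_3_mid in the frame of pan_floor between -0.115 and 0.115 m and y of tin_3_mid in the frame of pan_floor between -0.065 and 0.065 m and z of tin_3_mid in the frame of pan_floor below 0.047 m and angle between tin_3's own z axis and vertical below 0.2 rad and contact force between tin_3 and the fingers below 0.1 N and linear speed of tin_3 below 0.03 m/s and contact force between tin_3 and pan between 0.5 and 1.35 N))), for 0.2 s.
2. a tin is held up by the gripper, upright (((height (world z) of tin_1_mid above 0.182 m and contact force between tin_1 and the fingers above 1 N and angle between tin_1's own z axis and vertical below 0.26 rad and linear speed of tin_1 below 0.03 m/s and contact force between tin_1 and bottle below 0.1 N) or (height (world z) of tin_2_mid above 0.182 m and contact force between tin_2 and the fingers above 1 N and angle between tin_2's own z axis and vertical below 0.26 rad and linear speed of tin_2 below 0.03 m/s and contact force between tin_2 and bottle below 0.1 N) or (height (world z) of tin_3_mid above 0.182 m and contact force between tin_3 and the fingers above 1 N and angle between tin_3's own z axis and vertical below 0.26 rad and linear speed of tin_3 below 0.03 m/s and contact force between tin_3 and bottle below 0.1 N))), for 0.2 s.
At the end, for the whole second after the job is handed in: The full tin is held still in the gripper, within 15 degrees of upright, its bottom at least 14 cm above the counter; the nearly empty tin stands in the pan and the part-used one on the board, upright, let go, at rest (told apart by the weight they put on pan and board) (((x of tin_1_mid in the frame of pan_floor between -0.115 and 0.115 m and y of tin_1_mid in the frame of pan_floor between -0.065 and 0.065 m and z of tin_1_mid in the frame of pan_floor below 0.047 m and angle between tin_1's own z axis and vertical below 0.2 rad and contact force between tin_1 and the fingers below 0.1 N and linear speed of tin_1 below 0.03 m/s and contact force between tin_1 and pan between 0.5 and 1.35 N) or (x of tin_2_mid in the frame of pan_floor between -0.115 and 0.115 m and y of tin_2_mid in the frame of pan_floor between -0.065 and 0.065 m and z of tin_2_mid in the frame of pan_floor below 0.047 m and angle between tin_2's own z axis and vertical below 0.2 rad and contact force between tin_2 and the fingers below 0.1 N and linear speed of tin_2 below 0.03 m/s and contact force between tin_2 and pan between 0.5 and 1.35 N) or (x of tin_3_mid in the frame of pan_floor between -0.115 and 0.115 m and y of tin_3_mid in the frame of pan_floor between -0.065 and 0.065 m and z of tin_3_mid in the frame of pan_floor below 0.047 m and angle between tin_3's own z axis and vertical below 0.2 rad and contact force between tin_3 and the fingers below 0.1 N and linear speed of tin_3 below 0.03 m/s and contact force between tin_3 and pan between 0.5 and 1.35 N)) and ((x of tin_1_mid in the frame of board_top between -0.075 and 0.075 m and y of tin_1_mid in the frame of board_top between -0.18 and 0.18 m and z of tin_1_mid in the frame of board_top below 0.047 m and angle between tin_1's own z axis and vertical below 0.2 rad and contact force between tin_1 and the fingers below 0.1 N and linear speed of tin_1 below 0.03 m/s and contact force between tin_1 and board between 1.5 and 2.7 N) or (x of tin_2_mid in the frame of board_top between -0.075 and 0.075 m and y of tin_2_mid in the frame of board_top between -0.18 and 0.18 m and z of tin_2_mid in the frame of board_top below 0.047 m and angle between tin_2's own z axis and vertical below 0.2 rad and contact force between tin_2 and the fingers below 0.1 N and linear speed of tin_2 below 0.03 m/s and contact force between tin_2 and board between 1.5 and 2.7 N) or (x of tin_3_mid in the frame of board_top between -0.075 and 0.075 m and y of tin_3_mid in the frame of board_top between -0.18 and 0.18 m and z of tin_3_mid in the frame of board_top below 0.047 m and angle between tin_3's own z axis and vertical below 0.2 rad and contact force between tin_3 and the fingers below 0.1 N and linear speed of tin_3 below 0.03 m/s and contact force between tin_3 and board between 1.5 and 2.7 N)) and ((height (world z) of tin_1_mid above 0.182 m and contact force between tin_1 and the fingers above 1 N and angle between tin_1's own z axis and vertical below 0.26 rad and linear speed of tin_1 below 0.03 m/s and contact force between tin_1 and bottle below 0.1 N) or (height (world z) of tin_2_mid above 0.182 m and contact force between tin_2 and the fingers above 1 N and angle between tin_2's own z axis and vertical below 0.26 rad and linear speed of tin_2 below 0.03 m/s and contact force between tin_2 and bottle below 0.1 N) or (height (world z) of tin_3_mid above 0.182 m and contact force between tin_3 and the fingers above 1 N and angle between tin_3's own z axis and vertical below 0.26 rad and linear speed of tin_3 below 0.03 m/s and contact force between tin_3 and bottle below 0.1 N))); the arm keeps its last pose, push and grip.
It fails at once if a tin is tipped over (more than 40 degrees) (angle between any of tin_1, tin_2, tin_3's own z axis and vertical above 0.7 rad).
It fails at once if a tin is dropped (falls free faster than 0.7 m/s, about 25 mm) ((linear speed of tin_1 above 0.7 m/s and contact force between tin_1 and the fingers below 0.05 N) or (linear speed of tin_2 above 0.7 m/s and contact force between tin_2 and the fingers below 0.05 N) or (linear speed of tin_3 above 0.7 m/s and contact force between tin_3 and the fingers below 0.05 N)).
It fails at once if the bottle, napkin dispenser or spoon is shifted more than 3 cm (distance of any of bottle, napkins, spoon from where it was at the start of the episode above 0.03 m).
It also fails if it takes over 72 s, if anything falls off the work surface, if the arm or the gripper's body presses on something with over 40 N, if the wrist force passes 120 N, or if a joint passes its speed limit or range.

ROBOT

A 6-joint arm with a two-finger parallel gripper is mounted at the origin on the work surface. World frame = base frame: x ahead of the robot, y to its left, z up, the work surface at z = 0. Lengths are in m, angles in rad, forces in N, time in s.
With the tool pointing down it reaches from about 0.275 to 0.75 m from the base axis. Payload 10.2 kg.
Tool frame: the origin (TCP) lies at the very end of the fingers, on their centre line; the grasp point (between the pads) lies behind it (ctrl.grip_point_offset is the z of the grasp point in the tool frame, in m); z points along the fingers, y is the line along which they close (so a half turn about z gives the same grasp; the last joint's range is limited). The gripper opens to 85 mm and grips with 20 to 120 N. Pads are 22 mm wide; open, the fingers measure 114 mm over their backs; the gripper's body (76 mm by 85 mm) begins 54 mm behind the grasp point. The pads swing forward as they close: fully open they stand 13 mm farther back than shut.
Start: joints at [-0.223, 0.313, 1.498, -0, 1.331, -0.223], TCP at [0.525, -0, 0.231] pointing down, gripper open.
Joint ranges: [-2.94, 2.94], [-0.97, 2.17], [0.19, 2.56], [-1.23, 4.37], [0.02, 3.11], [-2.88, 2.88]. Speed limits (rad/s): [2.39, 2.39, 3.01, 3.14, 3.14, 3.14].

INTERFACE

Orientations are given as a rotation vector (axis times angle).
In Python, from plant import status, get_image, calibration, ctrl gives the robot as it stands.
- The arm moves only by the shell command python3 -m inch 'ROWS' [FORCE]. ROWS is JSON, a list of rows, each a list of 3 entries, a list of its own where there are three numbers: the opening in per cent of the stroke, from 0 (shut) to 100 (fully open), then the shift along the tool's x, y, z in cm, then the turn about the tool's z in rad. A call has 1 to 20 rows; each row shifts and turns the commanded pose from where the row before left it, along the tool's axes as they then stand; what a row does not reach is not made up. A row lasts 1/8 s, in which the tool goes at most 62.5 mm and 10.7 degrees, less where a joint would pass 70% of its speed; a pose out of reach is approached as far as the arm can. A call with a gripper value outside its range is refused whole. The fingers move at their own pace and stop on an object; FORCE is the grip in N (left out, the last holds). Time passes only in rows, so rows that do not move let the fingers close. It gives the time, the measured TCP pose, the force, the opening and the grip force at its end, in the units of the state.
- status.sense(): the state, without advancing time (a new reading comes with each control period).
- get_image(name): name is "scene" or "side" or "wrist"; returns the picture (384x512x3 uint8, red, green, blue); there is no depth.
- calibration(name): a dict with "mtx" (3x3 intrinsics, pixels), "position" and "attitude" of the camera in the world; the wrist camera has in their place "hand_eye" (4x4, takes a point from camera to tool coordinates, whose origin is the TCP and whose axes are the flange's). Camera axes: x right, y down, z forward; pixel columns grow to the right and rows downward; lengths in m; the calibration is good to about 2 mm. A picture is of the moment at which its call begins: read the wrist's pose just before it. calibration takes no time and is no camera call.
- ctrl.finish_job(): hands the job in; it is judged then, once.
The state is a dict: "t": time; "joint_pos": joint angles; "joint_vel": joint speeds; "effort": joint torques, N m; "tcp_pos": TCP position; "tcp_rot": TCP orientation; "force": force on the tool from outside, world axes, zero at the start; "ft_torque": the same for the moment, N m; "grip_width": finger opening in m; "gripper_force": force on a finger pad.
Only numpy, scipy, OpenCV 4.12 (cv2) and the standard library are available. Lean on these libraries where they do the work, as an engineer would, in place of code of your own. Each camera call takes 0.05 s, during which the arm holds its last target. There are 200 camera calls.

## Working session

There is one attempt and no reset: what is moved stays moved. The work goes in short steps, Python scripts to look and compute and a shell command to move; the robot and the scene stay as the last step left them, time stands still between calls to the robot, and variables do not carry over. Pictures are saved under pics/ and viewed, at most 10 in all, crops included, and the job is handed in when it is done.

```bash
mkdir -p pics
python3 - <<'E'
from plant import status,get_image,calibration,ctrl
import cv2,numpy as np
s=status.sense();print(s,ctrl.grip_point_offset)
for n in("scene","side"):
    im=get_image(n);cv2.imwrite(f"pics/{n}0.png",im[:,:,::-1]);print(n,calibration(n))
print(calibration("wrist"))
E
```

```text
{'t': 0.0, 'joint_pos': array([-2.23441900e-01,  3.13425924e-01,  1.49843303e+00,  2.56764851e-05,
        1.33101322e+00, -2.23403082e-01]), 'joint_vel': array([-0.00072316,  0.00048208,  0.00042967, -0.00333077,  0.00014348,
        0.00085487]), 'effort': array([-5.78409599e-04, -4.12261176e+01, -2.59742296e+01, -3.58453699e-04,
        4.11797926e-03, -1.23038126e-05]), 'tcp_pos': array([5.24741990e-01, 3.09955533e-05, 2.30748928e-01]), 'tcp_rot': array([-2.22071623e+00, -2.22061645e+00,  1.03746551e-03]), 'force': array([-0.12543045,  0.33184762, -0.2226438 ]), 'ft_torque': array([ 0.04351313, -0.01364318, -0.02957478]), 'gripper_force': 0.0, 'grip_width': 0.08545040356576714} -0.0187
scene {'mtx': array([[401.92354073,   0.        , 255.06477297],
       [  0.        , 401.92354073, 190.03302873],
       [  0.        ,   0.        ,   1.        ]]), 'position': array([ 1.30514071, -0.3729754 ,  1.07521378]), 'attitude': array([-2.17154417, -1.30924658,  0.44968582])}
side {'mtx': array([[395.81965199,   0.        , 251.57291691],
       [  0.        , 395.81965199, 192.86233304],
       [  0.        ,   0.        ,   1.        ]]), 'position': array([ 0.49023042, -0.9258682 ,  0.68314056]), 'attitude': array([-2.13304587,  0.15371547, -0.10197474])}
{'mtx': array([[269.66489106,   0.        , 254.40209022],
       [  0.        , 269.66489106, 192.59020069],
       [  0.        ,   0.        ,   1.        ]]), 'hand_eye': array([[ 1.13469487e-03, -9.60992457e-01, -2.76572250e-01,
         6.95380099e-02],
       [ 9.99999155e-01,  9.14835375e-04,  9.23968369e-04,
        -1.19602003e-03],
       [-6.34908555e-04, -2.76573065e-01,  9.60992683e-01,
        -1.43238406e-01],
       [ 0.00000000e+00,  0.00000000e+00,  0.00000000e+00,
         1.00000000e+00]])}
```

View pics/scene0.png

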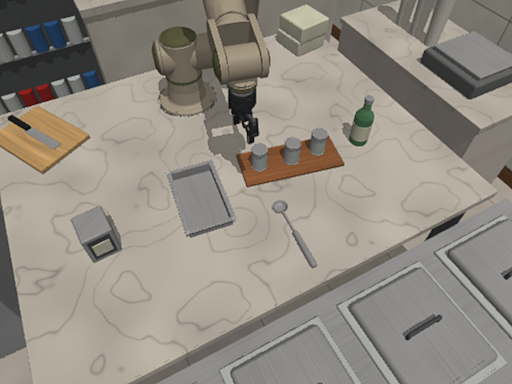

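View pics/side0.png

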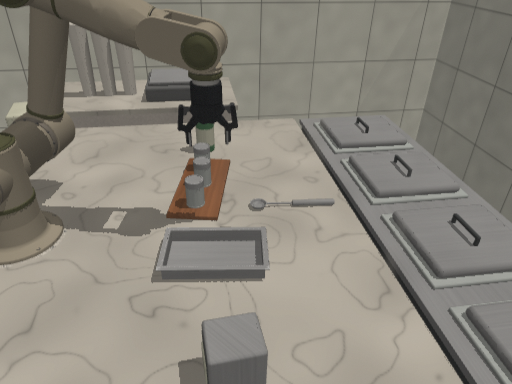

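The scene view shows the tins at about (259,157), (292,151) and (318,141) on the board, the pan at (200,197), the bottle at (361,125) and the spoon near (295,235). In the side view the tins are at (196,192), (202,172) and (202,153), and the pan is at (213,253).

```bash
cat > h.py <<'E'
import cv2,numpy as np
from scipy.spatial.transform import Rotation as R
from plant import status,get_image,calibration,ctrl
def ray(n,uv):
    c=calibration(n);K=c["mtx"]
    d=R.from_rotvec(c["attitude"]).apply(np.linalg.solve(K,[uv[0],uv[1],1.]));return c["position"],d
def onz(n,uv,z):
    p,d=ray(n,uv);return p+d*(z-p[2])/d[2]
def wonz(s,uv,z):
    c=calibration("wrist");T=c["hand_eye"];r=R.from_rotvec(s["tcp_rot"])
    d=r.apply(T[:3,:3]@np.linalg.solve(c["mtx"],[uv[0],uv[1],1.]));p=s["tcp_pos"]+r.apply(T[:3,3])
    return p+d*(z-p[2])/d[2]
E
python3 - <<'E'
from h import *
for n,roi in(("scene",(235,120,350,188)),("side",(165,135,240,220))):
    im=cv2.imread(f"pics/{n}0.png");h=cv2.cvtColor(im,cv2.COLOR_BGR2HSV);x0,y0,x1,y1=roi
    b=cv2.inRange(h,(0,90,30),(25,255,200));g=np.zeros_like(b);g[y0:y1,x0:x1]=255;b&=g
    p=cv2.findNonZero(b);print(n,"board",[onz(n,q,.014).round(3).tolist() for q in cv2.boxPoints(cv2.minAreaRect(p))])
    q=cv2.approxPolyDP(cv2.convexHull(p),5,True)[:,0];print([onz(n,c,.014).round(3).tolist() for c in q])
    t=cv2.inRange(h,(0,0,40),(180,60,158))&g
    if n=="scene":print("hsv",h[157,259],h[150,259],h[180,240],h[125,250])
    k,_,st,ce=cv2.connectedComponentsWithStats(t)
    for i in range(1,k):
        if st[i,4]>60:print(st[i],ce[i].round(1),onz(n,ce[i],.056).round(3))
for uv in[(169,169),(209,163),(234,215),(188,234)]:print("pan scene",onz("scene",uv,.04).round(3))
for uv in[(164,229),(267,228),(268,268),(157,268)]:print("pan side",onz("side",uv,.04).round(3))
print("bottle",onz("scene",(360,140),.0),"wrist")
s=status.sense();cv2.imwrite("pics/w0.png",get_image("wrist")[:,:,::-1])
a=cv2.imread("pics/scene0.png")[115:245,155:385];cv2.imwrite("pics/sc.png",cv2.resize(a,None,fx=3.4,fy=3.4,interpolation=2))
E
```

```text
scene board [[0.395, 0.033, 0.014], [0.474, 0.417, 0.014], [0.622, 0.343, 0.014], [0.542, -0.014, 0.014]]
[[0.613, 0.345, 0.014], [0.544, 0.0, 0.014], [0.396, 0.035, 0.014], [0.472, 0.378, 0.014]]
hsv [ 0  5 94] [ 15   4 136] [ 19  30 186] [110  27  28]
[235 120  11  62 316] [238.8 145.6] [0.398 0.043 0.056]
[246 120  14  25  76] [252.7 135. ] [0.374 0.111 0.056]
[342 122   8  20 114] [346.1 129.8] [0.509 0.425 0.056]
[309 127  21  29 404] [317.9 140.9] [0.509 0.302 0.056]
[284 137  17  28 403] [291.7 150.4] [0.505 0.196 0.056]
[250 143  18  29 402] [259.1 156.7] [0.478 0.081 0.056]
[255 172  62  16  90] [283.  180.3] [0.608 0.101 0.056]
side board [[0.393, 0.02, 0.014], [0.434, 0.452, 0.014], [0.612, 0.342, 0.014], [0.531, -0.049, 0.014]]
[[0.609, 0.344, 0.014], [0.535, -0.01, 0.014], [0.397, 0.018, 0.014], [0.466, 0.37, 0.014]]
[ 180  135   35   73 1523] [198.4 168.7] [0.497 0.216 0.056]
[219 192  18  23 134] [227.7 202.4] [0.571 0.007 0.056]
pan scene [ 0.373 -0.21   0.04 ]
pan scene [ 0.411 -0.079  0.04 ]
pan scene [ 0.647 -0.098  0.04 ]
pan scene [ 0.644 -0.251  0.04 ]
pan side [ 0.395 -0.072  0.04 ]
pan side [ 0.665 -0.104  0.04 ]
pan side [ 0.639 -0.255  0.04 ]
pan side [ 0.384 -0.219  0.04 ]
bottle [0.53494072 0.48236166 0.        ] wrist
```

View pics/sc.png

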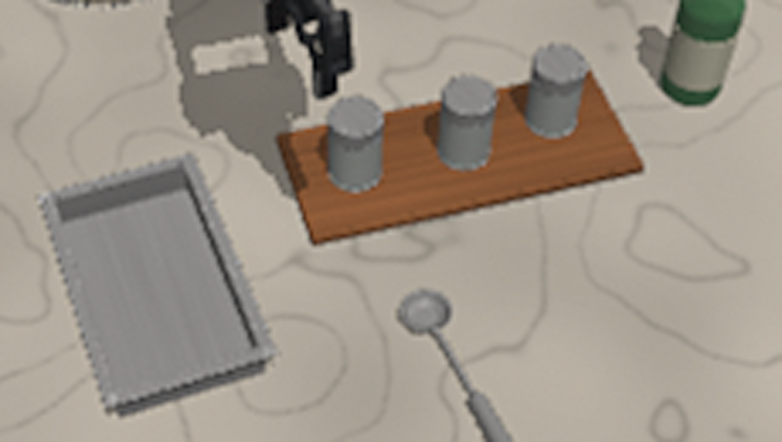

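View pics/w0.png

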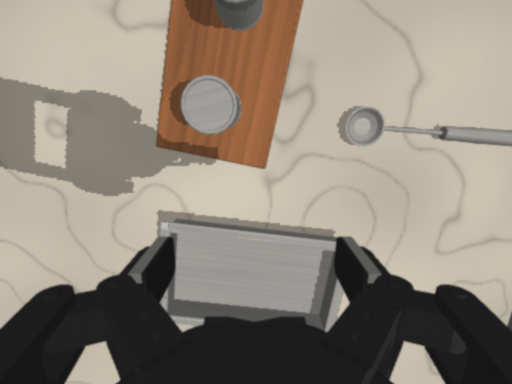

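The crop shows the three lid centres at about (259.7,148.8), (292.9,142.9) and (319.1,133.5) in scene pixels. The wrist view shows the nearest tin's lid at (210,104). I'll check each against the others.

Run:
```python
from h import *
for uv in[(259.7,148.8),(292.9,142.9),(319.1,133.5)]:print(onz("scene",uv,.098).round(4))
s=status.sense();print(wonz(s,(210,104),.098),s["tcp_pos"],s["force"])
for uv in [(238,8)]:print(wonz(s,uv,.098))
for uv in [(162,222),(343,238)]:print("pan",wonz(s,uv,.04))
```

```text
[0.4818 0.0811 0.098 ]
[0.51   0.1941 0.098 ]
[0.5133 0.2981 0.098 ]
[0.48044077 0.0798085  0.098     ] [5.24822766e-01 2.07791873e-05 2.30883825e-01] [ 0.7289042  -0.53285248 -1.09575976]
[0.50897332 0.16109398 0.098     ]
pan [ 0.40081952 -0.06745074  0.04      ]
pan [ 0.64388191 -0.09042946  0.04      ]
```

```bash
cat > heft.py <<'E'
from h import *
F=[];E=[]
for i in range(16):
    get_image("side");s=status.sense();F.append(s["force"]);E.append(s["effort"])
F=np.array(F);print("t",round(s["t"],2),"F",F.mean(0).round(3),"sd",F.std(0).round(2),"eff",np.mean(E,0)[1:5].round(3),"tcp",s["tcp_pos"].round(4),s["joint_pos"][1:3].round(3),s["grip_width"],s["gripper_force"])
E
python3 -m inch '[[100,[2,-1,1],0],[100,[2,-1.2,2],0],[100,[2,-1.2,2],0],[100,[2,-1,2],0],[100,[0,0,0],0],[100,[0,0,0],0]]' 40 && python3 heft.py
```

```text
t: 0.9
tcp_pos: [0.4816, 0.0795, 0.1619]
tcp_rot: [2.221, 2.221, 0.001]
force: [0.4, -0.2, 0.1]
grip_width: 0.0851
gripper_force: 0.0
t 1.7 F [ 0.145 -0.219 -0.03 ] sd [0.52 0.49 0.47] eff [-3.8338e+01 -2.3690e+01  0.0000e+00  2.0000e-03] tcp [0.481  0.08   0.1613] [0.301 1.708] 0.08516397345136706 0.0
```

```bash
python3 -m inch '[[100,[0,0,4],0],[100,[0,0,4],0],[100,[0,0,2],0],[100,[0,0,1.6],0],[100,[0,0,0],0],[40,[0,0,0],0],[40,[0,0,0],0],[40,[0,0,0],0],[40,[0,0,0],0],[40,[0,0,0],0],[40,[0,0,-1],0],[40,[0,0,-2],0],[40,[0,0,-2],0],[40,[0,0,-1],0],[40,[0,0,0],0],[40,[0,0,0],0]]' 40 && python3 heft.py
```

```text
t: 3.7
tcp_pos: [0.4806, 0.08, 0.1047]
tcp_rot: [-2.221, -2.221, 0.001]
force: [-0.8, 0.2, -0.4]
grip_width: 0.0551
gripper_force: 42.5
t 4.5 F [ 0.065  0.015 -0.865] sd [0.35 0.53 0.56] eff [-4.0117e+01 -2.1786e+01 -0.0000e+00  1.0000e-03] tcp [0.481  0.08   0.1053] [0.376 1.77 ] 0.05519046295486011 42.474764585494995
```

It weighs about 0.87 N, so this is the nearly empty tin. It goes straight to the pan.

```bash
python3 -m inch '[[40,[-2,0.4,0],0],[40,[-4,0.7,0],0],[40,[-4,0.7,0],0],[40,[-4,0.7,0],0],[40,[-4,0.7,0],0],[40,[-4,0.5,0],0],[40,[-2,0.2,0],0],[40,[0,0,0],0],[40,[0,0,2],0],[40,[0,0,2],0],[40,[0,0,1.5],0],[40,[0,0,0.8],0],[40,[0,0,0.5],0],[40,[0,0,0.2],0],[40,[0,0,0],0]]'
python3 - <<'E'
from h import *
s=status.sense();print(s["tcp_pos"],s["force"])
cv2.imwrite("pics/p1.png",get_image("side")[120:300,120:320,::-1])
E
```

```text
t: 6.38
tcp_pos: [0.5202, -0.1599, 0.0363]
tcp_rot: [2.221, 2.221, 0.0]
force: [-2.8, 1.4, 5.9]
grip_width: 0.055
gripper_force: 42.9
[ 0.52018128 -0.15991379  0.03626825] [-2.78885915  1.43379028  5.8911064 ]
```

```bash
python3 -m inch '[[60,[0,0,0],0],[100,[0,0,0],0],[100,[0,0,0],0],[100,[0,0,0],0],[100,[0,0,-2],0],[100,[0,0,-4],0],[100,[0,0,-4],0],[100,[0,0,-4],0],[100,[0,0,-4],0],[100,[4,-0.1,0],0],[100,[6,-0.2,0],0],[100,[6,-0.2,0],0],[100,[6,-0.2,0],0],[100,[6,-0.2,0],0],[100,[4,-0.1,0],0],[100,[0,0,0],0],[100,[0,0,0],0]]'
python3 - <<'E'
from h import *
s=status.sense();print(s["tcp_pos"],s["tcp_rot"])
cv2.imwrite("pics/w1.png",np.hstack([get_image("wrist")[:,:,::-1],cv2.resize(get_image("scene")[110:260,140:340,::-1],(288,216))[[*range(216)]+[0]*168]]))
E
```

```text
t: 8.55
tcp_pos: [0.51, 0.1595, 0.2152]
tcp_rot: [2.222, 2.221, -0.001]
force: [0.9, -0.1, 0.2]
grip_width: 0.0857
gripper_force: 0.0
[0.51004185 0.15945441 0.21519837] [ 2.22153493e+00  2.22119026e+00 -5.26037830e-04]
```

View pics/w1.png

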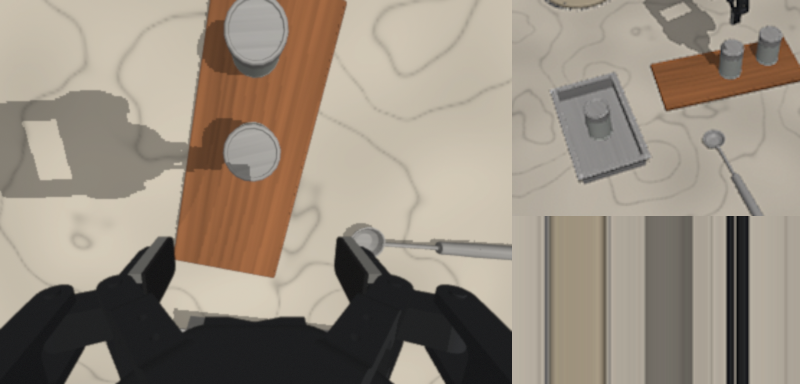

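The nearly empty tin stands upright near the pan centre. In the wrist image the other two lids are at (251.5,152) and (256.5,31).

Run:
```python
from h import *
s=status.sense()
for uv in[(251.5,152),(256.5,31)]:print(wonz(s,uv,.098))
```

```text
[0.5064586  0.19415386 0.098     ]
[0.51108892 0.29761655 0.098     ]
```

```bash
python3 -m inch '[[100,[3.5,-0.3,1],0],[100,[0,0,4],0],[100,[0,0,4],0],[100,[0,0,4],0],[100,[0,0,2],0],[100,[0,0,2],0],[100,[0,0,0],0],[40,[0,0,0],0],[40,[0,0,0],0],[40,[0,0,0],0],[40,[0,0,0],0],[40,[0,0,0],0],[40,[0,0,-1],0],[40,[0,0,-2],0],[40,[0,0,-2],0],[40,[0,0,-1],0],[40,[0,0,0],0],[40,[0,0,0],0]]' 50 && python3 heft.py
```

```text
t: 10.9
tcp_pos: [0.5066, 0.1949, 0.1045]
tcp_rot: [-2.221, -2.221, 0.002]
force: [-0.1, 0.3, -3.4]
grip_width: 0.0551
gripper_force: 53.7
t 11.7 F [-0.093 -0.081 -3.291] sd [0.44 0.47 0.42] eff [-4.7343e+01 -2.3656e+01 -2.0000e-03  3.0000e-03] tcp [0.507  0.195  0.1053] [0.483 1.602] 0.055024932086037134 53.72735381126404
```

It weighs 3.29 N, so this is the full tin, and the third is the part-used one. I'll raise the full tin straight up.

```bash
python3 -m inch '[[40,[0,0,-2],0],[40,[0,0,-3],0],[40,[0,0,-3],0],[40,[0,0,-3],0],[40,[0,0,-2],0],[40,[0,0,0],0],[40,[0,0,0],0],[40,[0,0,0],0],[40,[0,0,0],0],[40,[0,0,0],0],[40,[0,0,0],0],[40,[0,0,0],0],[40,[0,0,0],0]]' && python3 heft.py
python3 - <<'E'
from h import *
cv2.imwrite("pics/f.png",np.hstack([get_image("side")[60:300,100:320,::-1],get_image("scene")[60:300,150:390,::-1]]))
E
```

```text
t: 13.32
tcp_pos: [0.507, 0.195, 0.2353]
tcp_rot: [2.221, 2.221, 0.0]
force: [-0.7, -0.5, -4.1]
grip_width: 0.0551
gripper_force: 54.0
t 14.12 F [ 0.147  0.077 -3.633] sd [0.55 0.46 0.49] eff [-4.5010e+01 -2.7517e+01 -3.0000e-03  2.0000e-03] tcp [0.507  0.195  0.2353] [0.35  1.436] 0.05488511009868015 53.9794260263443
```

View pics/f.png

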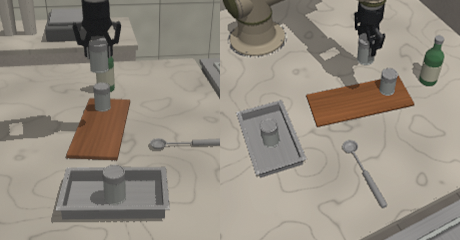

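The full tin reads about 3.5 N and is held upright and clear of everything. One tin stands in the pan and one on the board.

```bash
python3 -c "
from plant import ctrl
print(ctrl.finish_job())"
```

```text
the job is handed in; nothing more can be done
None
```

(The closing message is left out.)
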